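# Slide a spring-tipped probe along the guide groove into its check well

## Robot

A 7-joint arm with a two-finger parallel gripper is mounted at the origin on a cart in front of the work surface, level with it; the furniture and walls round the work are solid. World frame = base frame: x ahead of the robot, y to its left, z up, the work surface at z = 0. Lengths are in m, angles in rad, forces in N, time in s.
With the tool pointing down it reaches from about 0.35 to 0.9 m from the base axis. Payload 8.1 kg.
Tool frame: the origin (TCP) lies on the centre line of the jaws, within the pads' length; the fingertips stand 22 mm ahead of it and the grasp point (between the pads) lies 3 mm ahead of it (arm.finger_overhang is the distance from the TCP to the fingertips, in m); z points along the fingers, y is the direction in which the jaws open and shut (so a half turn about z gives the same grasp; the last joint's range is limited). The gripper opens to 92 mm and grips with 3 to 60 N. Pads are 19 mm wide; open, the fingers measure 130 mm over their backs; the gripper's body (75 mm by 190 mm) begins 47 mm behind the grasp point.
Start: joints at [1.177, 0.434, 0.025, 1.573, -0.012, 1.134, -0.075], TCP at [0.179, -0.599, 0.212] pointing down, gripper open.
Joint ranges: [-2.62, 2.62], [-0.44, 2.09], [-1.27, 1.32], [0.08, 2.57], [-1.32, 4.46], [0.12, 2], [-2.74, 2.74]. Speed limits (rad/s): [2.22, 2.22, 3.01, 3.01, 3.14, 3.14, 3.14].

## Interface

Orientations are given as a rotation vector (axis times angle).
In Python, from cell import arm gives the robot as it stands. The module is installed in compiled form; this text tells all that it offers.
- The arm moves only by the tool step_arm, never from a script. Its argument "plan" is a list of rows, each an object of numbers: "wx", "wy", "wz": the turn, a rotation vector about the tool's x, y, z in units of 6 degrees (1.0 is 6 degrees); "tx", "ty", "tz": the shift along the tool's x, y, z in cm; "hand": the opening, from 0 (shut) to 1 (fully open). A call has exactly 10 rows; each row shifts and turns the commanded pose from where the row before left it, along the tool's axes as they then stand; what a row does not reach is not made up. A row lasts 1/12 s, in which the tool goes at most 41.7 mm and 7.16 degrees, less where a joint would pass 70% of its speed; a pose out of reach is approached as far as the arm can. A call is refused whole if a number of a shift passes 4.17 or a number of a turn 1, either way. A call with a gripper value outside its range is refused whole. The fingers move at their own pace and stop on an object; "force" is the grip in N (left out, the last holds). Time passes only in rows, so rows that do not move let the fingers close, or fill a call up. It gives the time, the measured TCP pose, the force and the opening at its end, in the units of the state.
- arm.observe(): the state, without advancing time (a new reading comes with each control period).
- arm.get_image(name): name is "side" or "top"; returns (picture, depth): 400x640x3 uint8, red, green, blue; 400x640 float32, m along the optical axis (not along the pixel's ray), 0 where there is no reading.
- arm.calibration(name): a dict with "mtx" (3x3 intrinsics, pixels), "R" (3x3) and "t" (3): a world point X has camera coordinates R X + t. Camera axes: x right, y down, z forward; pixel columns grow to the right and rows downward; lengths in m; the calibration is good to about 2 mm. A picture is of the moment at which its call begins. calibration takes no time and is no camera call.
- arm.sign_off(): hands the job in, once; it reports no verdict.
The state is a dict: "clock": time; "joints": joint angles; "dq": joint speeds; "joint_efforts": joint torques, N m; "position": TCP position; "ee_rot": TCP orientation; "force": force on the tool from outside, world axes, zero at the start; "ft_torque": the same for the moment, N m; "width": opening from 0.0 (shut) to 1.0 (fully open).
Only numpy, scipy, OpenCV 4.12 (cv2) and the standard library are available. Lean on these libraries where they do the work, as an engineer would, in place of code of your own. Each camera call takes 0.05 s, during which the arm holds its last target.

## Task

Check the hand probe in the aluminium block: lift the upright black probe out of its grey stand, touch its spring tip to the groove floor in the half away from the well, and draw it along, lightly touching, until it drops into the well at the groove's end. Stand it fully home there, collar flat on the block, and let go.

Things in the scene. Friction and masses are not known exactly. Their poses are not given: they have to be found in the camera images.
- probe: Black hand probe, ~150 g, upright in a grey stand (74x74x60 mm, 26 mm hole). Origin: on its axis at the underside of its collar (60 mm wide, 10 mm thick), which rests on the stand; z up. Round handle, 24 mm wide, from the collar up to 91 mm above the origin: grasp it from above at 55 to 75 mm. Below the collar an 8 mm steel shaft ends in the spring tip, 50 mm below the origin.
- probe_tip (a point): End of the probe's round steel spring tip, 8 mm wide, on the axis 50 mm below the collar's underside. It gives way upward by up to 12 mm against a spring (2 N at first, 4.4 N fully in) and springs out again; 5 mm in is a light, sure touch.
- block: Fixed aluminium block, 150x72x65 mm, at any yaw. Origin: centre of its underside, on the table; x along its length to the well end, z up. A groove 26 mm wide, floor 50 mm and rim 65 mm above the table, runs along the middle of its top from x = -60 mm to the well, a 26x26 mm square hole from x = 32 to 58 mm, floor at 6 mm: deeper than the shaft, so the collar rests on the block's top.
- well (a point): Centre of the well's mouth at the level of the block's top: 45 mm along x from the block's centre, 65 mm above the table. The probe is home when its collar's underside lies at this level.

How it is judged:
By the outcome, as a careful person would: the job done as asked, in the order asked, and still so for the second after the job is handed in, with the robot touching nothing.
It also fails if it takes over 43 s, if anything falls off the work surface, if the arm or the gripper's body presses on something with over 40 N, if the wrist force passes 120 N, or if a joint passes its speed limit or range.

## Working session

There is one attempt and no reset: what is moved stays moved. The work goes in short steps, Python scripts to look and compute and a tool call to move; the robot and the scene stay as the last step left them, time stands still between calls to the robot, and variables do not carry over. Pictures are saved under pics/ and viewed, and the job is handed in when it is done.

Besides the shell and the picture viewer there is one more tool, called after "Emit:" as a command line: name --argument value ..., lists and objects as JSON in quotes. step_arm: Moves the arm, as the interface text tells. Its arguments: {"type":"object","properties":{"plan":{"type":"array"},"force":{"type":"number"}},"required":["plan"]}

```bash
mkdir -p pics; python3 - <<'E'
from cell import arm
import cv2,numpy as np
print(arm.observe())
for n in("top","side"):
    p,d=arm.get_image(n); cv2.imwrite(f"pics/{n}0.png",p[:,:,::-1]); np.save(f"{n}0.npy",d); 
    print(n,arm.calibration(n))
E
```

```text
{'clock': 0.0, 'joints': array([ 1.17742761,  0.43520802,  0.02499771,  1.5740867 , -0.01158185,
        1.13401595, -0.07507339]), 'dq': array([ 0.00115933,  0.00013664,  0.00054148, -0.00032507, -0.00095997,
        0.00074909, -0.00074852]), 'joint_efforts': array([-3.11294696e-05, -6.67857599e+01,  9.84789021e-01, -3.14466405e+01,
       -6.05343003e-02,  4.28833324e-02,  1.46165726e-04]), 'position': array([ 0.17895026, -0.59827589,  0.21145861]), 'ee_rot': array([-3.10695567e+00, -4.54820606e-01,  6.18486013e-04]), 'force': array([0.14793663, 0.86227216, 0.19250124]), 'ft_torque': array([-0.01395708,  0.00322047,  0.02615536]), 'width': 0.9974032395645098}
top {'mtx': array([[412.88225503,   0.        , 320.47949863],
       [  0.        , 412.88225503, 199.56728795],
       [  0.        ,   0.        ,   1.        ]]), 'R': array([[-0.00182127, -0.99999156,  0.00368302],
       [-0.99298557,  0.00137307, -0.11822765],
       [ 0.1182216 , -0.00387251, -0.99297969]]), 't': array([-0.05634516,  0.53231646,  0.96342125])}
side {'mtx': array([[420.70428259,   0.        , 326.51162918],
       [  0.        , 420.70428259, 202.55898176],
       [  0.        ,   0.        ,   1.        ]]), 'R': array([[-0.8856477 , -0.464348  , -0.00301458],
       [-0.29466669,  0.56700944, -0.76920208],
       [ 0.35888674, -0.68035375, -0.6389985 ]]), 't': array([0.45727434, 0.22094732, 0.82512998])}
```

View pics/top0.png

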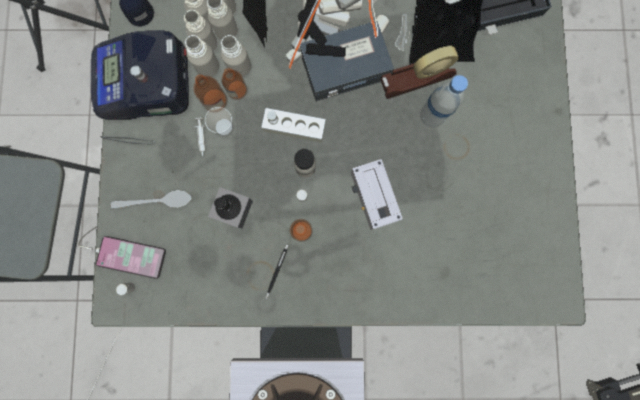

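View pics/side0.png

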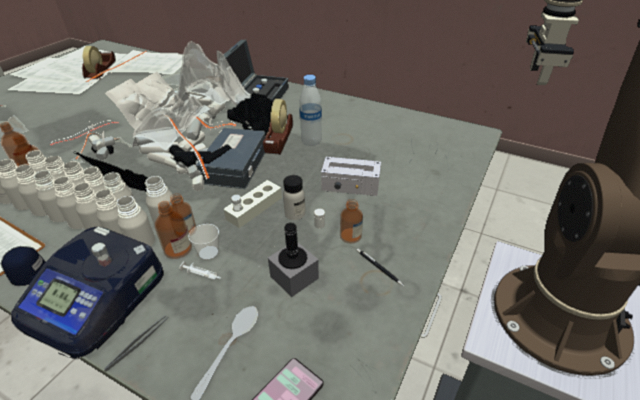

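The top view shows the stand and probe near (231,207). The block is near (377,194), and its dark square well is near (384,211). I'll measure both from depth.

```bash
cat > h.py <<'E'
import numpy as np,cv2
from cell import arm
def cloud(n,d):
    c=arm.calibration(n);K=c["mtx"];v,u=np.mgrid[:400,:640]
    P=np.stack([(u-K[0,2])/K[0,0]*d,(v-K[1,2])/K[1,1]*d,d],-1)
    return (P-c["t"])@c["R"]
def ray(n,u,v,z):
    c=arm.calibration(n);K=c["mtx"];r=c["R"].T@np.array([(u-K[0,2])/K[0,0],(v-K[1,2])/K[1,1],1]);o=-c["R"].T@c["t"]
    return o+r*(z-o[2])/r[2]
E
python3 - <<'E'
from h import *
p=cv2.imread("pics/top0.png");d=np.load("top0.npy");W=cloud("top",d)
a=cv2.resize(p[150:240,335:415],None,fx=5,fy=5,interpolation=cv2.INTER_CUBIC)
b=cv2.resize(p[170:240,195:265],None,fx=5,fy=5,interpolation=cv2.INTER_CUBIC)
c=np.zeros((450,760,3),np.uint8);c[:450,:400]=a;c[:350,400:750]=b;cv2.imwrite("pics/crop.png",c)
def info(u0,u1,v0,v1,zl,zh):
    S=W[v0:v1,u0:u1].reshape(-1,3);m=(S[:,2]>zl)&(S[:,2]<zh);S=S[m]
    r=cv2.minAreaRect((S[:,:2]*1000).astype(np.float32));print(zl,len(S),np.median(S[:,2]),S.mean(0),r)
info(335,415,150,240,.058,.075)
info(335,415,150,240,.04,.056)
info(195,265,170,240,.05,.064)
info(195,265,170,240,.066,.08)
info(195,265,170,240,.13,.17)
s=np.load("side0.npy");W=cloud("side",s)
info(310,390,145,205,.058,.075)
info(260,325,215,300,.05,.064)
info(260,325,215,300,.066,.08)
info(260,325,215,300,.09,.145)
info(260,325,215,300,.143,.17)
E
```

```text
0.058 1457 0.06516757416288936 [ 0.54229737 -0.18912834  0.06507996] ((543.5189819335938, -189.14901733398438), (149.74171447753906, 72.89535522460938), 18.19365882873535)
0.04 481 0.05008006618649699 [ 0.55270149 -0.18293847  0.04979087] ((538.4652709960938, -172.7259979248047), (147.312744140625, 62.129634857177734), 18.097110748291016)
0.05 492 0.060067692129392836 [0.51067917 0.15406884 0.05983818] ((512.4219360351562, 158.04708862304688), (75.04947662353516, 73.89619445800781), 70.09391784667969)
0.066 297 0.06827494374947776 [0.5102532  0.15331584 0.06867727] ((511.34014892578125, 156.2681121826172), (52.894622802734375, 58.44413757324219), 58.37944793701172)
0.13 119 0.15039445644931113 [0.51134812 0.15638255 0.14867085] ((512.17529296875, 157.7015838623047), (22.724538803100586, 23.213695526123047), 81.80590057373047)
0.058 825 0.06368264170386202 [ 0.54059569 -0.18596819  0.06339013] ((542.0877075195312, -188.61300659179688), (150.62197875976562, 78.38516235351562), 20.05001449584961)
0.05 581 0.058918723037887324 [0.50355964 0.17132221 0.05830686] ((512.2220458984375, 158.46884155273438), (75.44515991210938, 76.8935317993164), 70.02632904052734)
0.066 300 0.06781606591072707 [0.50742389 0.16408351 0.06863653] ((510.44281005859375, 161.59445190429688), (57.32912063598633, 51.68695831298828), 37.33906555175781)
0.09 247 0.11886170727365396 [0.50709659 0.16528824 0.11811134] ((509.09521484375, 163.9343719482422), (24.020341873168945, 14.912810325622559), 28.274208068847656)
0.143 111 0.1494530444139301 [0.51032885 0.16073506 0.14871469] ((511.22283935546875, 159.2505340576172), (22.462112426757812, 21.324718475341797), 80.49427795410156)
```

View pics/crop.png

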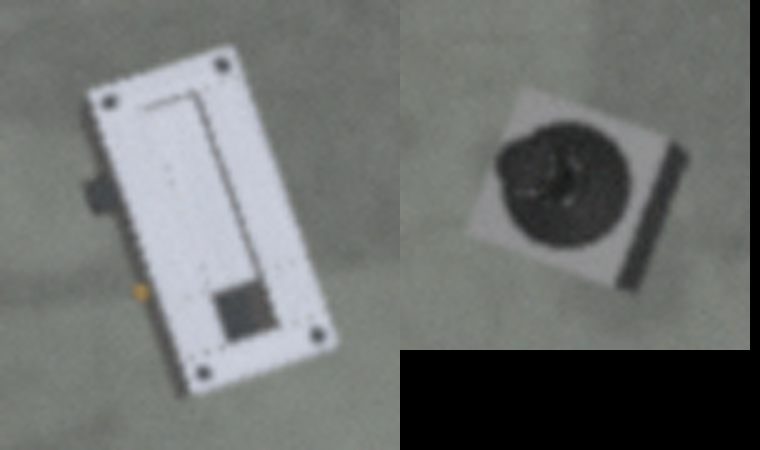

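Block: centre (0.543, -0.189), axis at 18.2° with the well end toward the robot. Probe: about (0.512, 0.158). I'll swing round the base at a safe height, keeping the tool y axis radial.

Emit:
step_arm --plan '[{"tx":2,"ty":-0.5,"wz":-0.4,"hand":1},{"tx":4,"ty":-0.5,"wz":-0.7,"hand":1},{"tx":4,"ty":-0.5,"wz":-0.7,"hand":1},{"tx":4,"ty":-0.5,"wz":-0.7,"hand":1},{"tx":4,"ty":-0.5,"wz":-0.7,"hand":1},{"tx":4,"ty":-0.5,"wz":-0.7,"hand":1},{"tx":4,"ty":-0.5,"wz":-0.7,"hand":1},{"tx":4,"ty":-0.5,"wz":-0.7,"hand":1},{"tx":4,"ty":-0.5,"wz":-0.7,"hand":1},{"tx":4,"ty":-0.5,"wz":-0.7,"hand":1}]' --force 30

```text
invalid input at $.plan[0]: expected keys wx, wy, wz, tx, ty, tz, hand
```

```bash
cat >> h.py <<'E'
from scipy.spatial.transform import Rotation as Rn
def go(tgt,ang=None):
    s=arm.observe();R=Rn.from_rotvec(s["ee_rot"]).as_matrix();p=s["position"]
    a=np.degrees(np.arctan2(R[1,1],R[0,1]))
    print("t",round(s["clock"],2),"p",p.round(4),"yang",a.round(1),"z",R[:,2].round(4),"F",s["force"].round(2),"w",round(s["width"],3),"q",s["joints"].round(2))
    print("tool cm (now)",(R.T@(np.array(tgt)-p)*100).round(2))
    if ang is not None:
        R2=Rn.from_euler('z',ang-a,degrees=True).as_matrix()@R
        print("wz units",-(ang-a)/6,"tool cm after turn",(R2.T@(np.array(tgt)-p)*100).round(2), "tilt rotvec",)
E
python3 -c "
from h import *
go([.5115,.158,.128],18.2)
print(ray('top',335+245/5,150+311/5,.065), ray('top',335+245/5-.5,150+311/5-.5,.065))
for q in [(89,92),(233,44),(337,343),(192,393)]: print(ray('top',335+q[0]/5-.4,150+q[1]/5-.4,.065).round(4))
"
```

```text
t 0.1 p [ 0.179  -0.5983  0.2115] yang -73.3 z [-5.0e-04  1.3e-03 -1.0e+00] F [-0.34 -0.37 -0.34] w 1.0 q [ 1.18  0.44  0.02  1.57 -0.01  1.13 -0.08]
tool cm (now) [ 53.53 -62.92   8.44]
wz units -15.2571729525965 tool cm after turn [61.46 55.22  8.27] tilt rotvec
[ 0.49851783 -0.20449349  0.065     ] [ 0.49968452 -0.20335511  0.065     ]
[ 0.6029 -0.1322  0.065 ]
[ 0.6258 -0.2004  0.065 ]
[ 0.4845 -0.246   0.065 ]
[ 0.4615 -0.1783  0.065 ]
```

Emit:
step_arm --plan '[{"wx":0,"wy":0,"wz":-0.4,"tx":2,"ty":-0.5,"tz":0,"hand":1},{"wx":0,"wy":0,"wz":-0.7,"tx":4,"ty":-0.5,"tz":0,"hand":1},{"wx":0,"wy":0,"wz":-0.7,"tx":4,"ty":-0.5,"tz":0,"hand":1},{"wx":0,"wy":0,"wz":-0.7,"tx":4,"ty":-0.5,"tz":0,"hand":1},{"wx":0,"wy":0,"wz":-0.7,"tx":4,"ty":-0.5,"tz":0,"hand":1},{"wx":0,"wy":0,"wz":-0.7,"tx":4,"ty":-0.5,"tz":0,"hand":1},{"wx":0,"wy":0,"wz":-0.7,"tx":4,"ty":-0.5,"tz":0,"hand":1},{"wx":0,"wy":0,"wz":-0.7,"tx":4,"ty":-0.5,"tz":0,"hand":1},{"wx":0,"wy":0,"wz":-0.7,"tx":4,"ty":-0.5,"tz":0,"hand":1},{"wx":0,"wy":0,"wz":-0.7,"tx":4,"ty":-0.5,"tz":0,"hand":1}]' --force 30

```text
clock: 0.93
position: [0.459, -0.3431, 0.212]
ee_rot: [-2.759, -1.502, -0.0]
force: [0.8, -0.1, -0.1]
width: 1.002
```

```bash
python3 -c "
from h import *
go([.5115,.158,.128],18.2)"
```

```text
t 0.93 p [ 0.459  -0.3431  0.212 ] yang -32.9 z [ 0.e+00  2.e-04 -1.e+00] F [ 0.79 -0.06 -0.08] w 1.002 q [ 0.73  0.37 -0.24  1.69  0.1   1.1  -0.12]
tool cm (now) [ 44.93 -22.78   8.41]
wz units -8.51060648651581 tool cm after turn [45.96 20.64  8.4 ] tilt rotvec
```

Emit:
step_arm --plan '[{"wx":0,"wy":0,"wz":-0.75,"tx":4,"ty":-0.3,"tz":0,"hand":1},{"wx":0,"wy":0,"wz":-0.75,"tx":4,"ty":-0.3,"tz":0,"hand":1},{"wx":0,"wy":0,"wz":-0.75,"tx":4,"ty":-0.3,"tz":0,"hand":1},{"wx":0,"wy":0,"wz":-0.75,"tx":4,"ty":-0.3,"tz":0,"hand":1},{"wx":0,"wy":0,"wz":-0.75,"tx":4,"ty":-0.3,"tz":0,"hand":1},{"wx":0,"wy":0,"wz":-0.75,"tx":4,"ty":-0.3,"tz":0,"hand":1},{"wx":0,"wy":0,"wz":-0.75,"tx":4,"ty":-0.3,"tz":0,"hand":1},{"wx":0,"wy":0,"wz":-0.75,"tx":4,"ty":-0.3,"tz":0,"hand":1},{"wx":0,"wy":0,"wz":-0.75,"tx":4,"ty":-0.3,"tz":0,"hand":1},{"wx":0,"wy":0,"wz":-0.75,"tx":4,"ty":-0.3,"tz":0,"hand":1}]'

```text
clock: 1.77
position: [0.5157, 0.0438, 0.2121]
ee_rot: [-1.974, -2.444, -0.0]
force: [0.1, -0.1, -0.5]
width: 1.001
```

```bash
python3 -c "
from h import *
go([.5115,.158,.128],18.2)"
```

```text
t 1.77 p [0.5157 0.0438 0.2121] yang 12.1 z [ 1.e-04  2.e-04 -1.e+00] F [ 0.07 -0.07 -0.5 ] w 1.001 q [ 0.25  0.32 -0.56  1.8   0.19  1.08 -0.16]
tool cm (now) [11.25  1.99  8.41]
wz units -1.0087534196866679 tool cm after turn [10.98  3.17  8.41] tilt rotvec
```

Emit:
step_arm --plan '[{"wx":0,"wy":0,"wz":-1,"tx":0,"ty":0,"tz":0,"hand":1},{"wx":0,"wy":0,"wz":0,"tx":3,"ty":0.8,"tz":0,"hand":1},{"wx":0,"wy":0,"wz":0,"tx":3,"ty":0.8,"tz":0,"hand":1},{"wx":0,"wy":0,"wz":0,"tx":3,"ty":0.8,"tz":0,"hand":1},{"wx":0,"wy":0,"wz":0,"tx":1.5,"ty":0.5,"tz":0,"hand":1},{"wx":0,"wy":0,"wz":0,"tx":0.5,"ty":0.27,"tz":0,"hand":1},{"wx":0,"wy":0,"wz":0,"tx":0,"ty":0,"tz":1.5,"hand":1},{"wx":0,"wy":0,"wz":0,"tx":0,"ty":0,"tz":1.5,"hand":1},{"wx":0,"wy":0,"wz":0,"tx":0,"ty":0,"tz":0,"hand":1},{"wx":0,"wy":0,"wz":0,"tx":0,"ty":0,"tz":0,"hand":1}]'

```text
clock: 2.6
position: [0.512, 0.1547, 0.1817]
ee_rot: [-1.85, -2.538, 0.003]
force: [0.1, 0.1, -0.2]
width: 0.996
```

```bash
python3 -c "
from h import *
go([.5115,.158,.128],18.2)
p,d=arm.get_image('side');cv2.imwrite('pics/s1.png',p[:,:,::-1])"
```

```text
t 2.6 p [0.512  0.1547 0.1817] yang 17.8 z [-0.0019 -0.0011 -1.    ] F [ 0.11  0.09 -0.22] w 0.996 q [ 0.06  0.39 -0.6   1.79  0.25  1.04 -0.32]
tool cm (now) [0.33 0.06 5.37]
wz units -0.06088120425829757 tool cm after turn [0.33 0.06 5.37] tilt rotvec
```

View pics/s1.png

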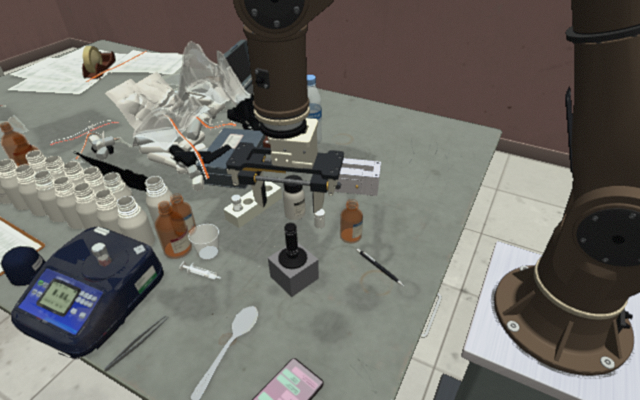

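```bash
python3 -c "
from h import *
s=arm.observe()
for X in [s['position'],[.512,.158,.151],[.512,.158,.2],s['position']+[.048,.015,-.022],s['position']-[.048,.015,.022]]:
  c=arm.calibration('side');x=c['mtx']@(c['R']@np.array(X)+c['t']);print(X,x[:2]/x[2])
p,d=arm.get_image('side');cv2.imwrite('pics/s2.png',p[:,:,::-1][100:320,180:420].repeat(3,0).repeat(3,1)[:600])
W=cloud('side',d)
for u,v in[(268,195),(330,182),(290,160),(320,165),(310,160)]:print(u,v,W[v,u])
"
```

```text
[0.51257389 0.15507312 0.1824373 ] [289.49658266 211.91687392]
[0.512, 0.158, 0.151] [289.92417072 225.30398731]
[0.512, 0.158, 0.2] [288.36295599 205.72686463]
[0.56057389 0.17007312 0.1604373 ] [264.73831552 217.54722816]
[0.46457389 0.14007312 0.1604373 ] [316.07362738 223.78753288]
268 195 [ 0.69161929 -0.01644226  0.03498662]
330 182 [0.42385371 0.16229041 0.28788603]
290 160 [0.4904187  0.17437757 0.3173081 ]
320 165 [0.44946006 0.14855705 0.3047285 ]
310 160 [0.46107208 0.16060876 0.31817472]
```

View pics/s2.png

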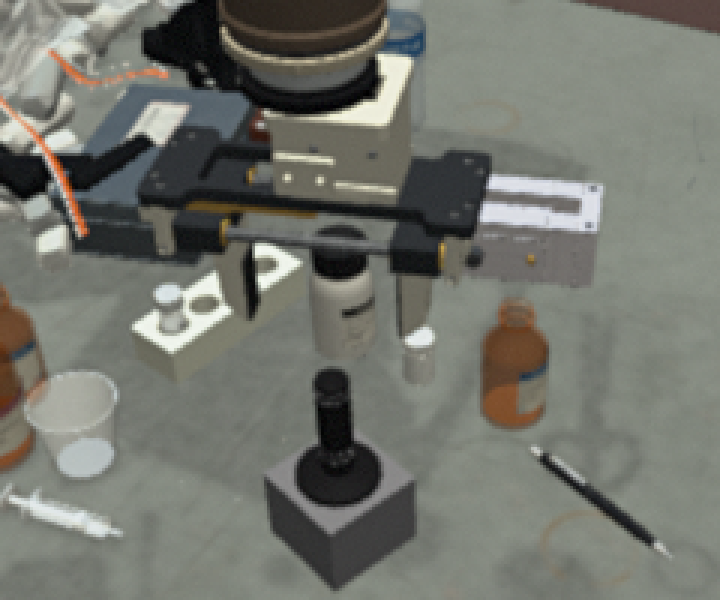

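```bash
python3 -c "
from h import *
print(arm.finger_overhang)
p,d=arm.get_image('side');W=cloud('side',d)
S=W[170:225,250:330].reshape(-1,3);m=(abs(S[:,0]-.512)<.08)&(abs(S[:,1]-.155)<.04)&(S[:,2]>.155);S=S[m]
print(len(S))
for lo,hi in((.43,.51),(.515,.6)):
  q=S[(S[:,0]>lo)&(S[:,0]<hi)];print(np.percentile(q[:,2],[0,2,5,20]),q[q[:,2].argsort()[:8]].round(3))
p,d=arm.get_image('top');cv2.imwrite('pics/t2.png',p[:,:,::-1][130:280,150:310].repeat(4,0).repeat(4,1));W=cloud('top',d)
"
```

```text
0.022
1238
[0.1965932  0.20473966 0.21105037 0.23405086] [[0.465 0.149 0.197]
 [0.468 0.149 0.198]
 [0.466 0.148 0.198]
 [0.463 0.15  0.198]
 [0.463 0.149 0.2  ]
 [0.46  0.148 0.2  ]
 [0.467 0.149 0.201]
 [0.465 0.149 0.201]]
[0.19596823 0.19991891 0.20446989 0.2176139 ] [[0.556 0.176 0.196]
 [0.559 0.166 0.197]
 [0.559 0.179 0.197]
 [0.56  0.16  0.197]
 [0.557 0.178 0.197]
 [0.56  0.164 0.198]
 [0.561 0.159 0.199]
 [0.555 0.174 0.199]]
```

View pics/t2.png

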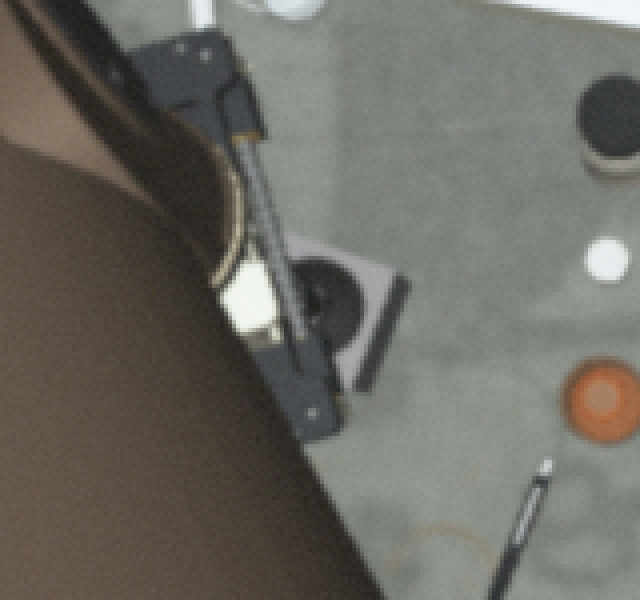

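```bash
python3 -c "
from h import *
c=arm.calibration('side')
for X in [[.179,-.598,.2115],[.179,-.598,.19],[.166,-.551,.19],[.192,-.645,.19]]:
  x=c['mtx']@(c['R']@np.array(X)+c['t']);print(X,x[:2]/x[2])
d=np.load('side0.npy');W=cloud('side',d)
for lo,hi in ((525,550),(550,580)):
  S=W[30:110,lo:hi].reshape(-1,3);S=S[(S[:,1]<-.4)&(S[:,1]>-.75)&(S[:,2]>.15)&(S[:,2]<.4)&(abs(S[:,0]-.179)<.15)]
  print(S[S[:,2].argsort()[:10]].round(3))
p=cv2.imread('pics/side0.png');cv2.imwrite('pics/s0c.png',p[0:120,490:620].repeat(5,0).repeat(5,1))
"
```

```text
[0.179, -0.598, 0.2115] [535.14225049  81.69813376]
[0.179, -0.598, 0.19] [532.72569667  89.03375938]
[0.166, -0.551, 0.19] [535.55328109  96.64536531]
[0.192, -0.645, 0.19] [530.06916081  81.88260094]
[[ 0.202 -0.643  0.224]
 [ 0.194 -0.644  0.225]
 [ 0.199 -0.641  0.225]
 [ 0.175 -0.547  0.226]
 [ 0.189 -0.645  0.226]
 [ 0.192 -0.643  0.226]
 [ 0.198 -0.647  0.226]
 [ 0.173 -0.545  0.227]
 [ 0.187 -0.643  0.227]
 [ 0.163 -0.55   0.227]]
[[ 0.151 -0.538  0.261]
 [ 0.151 -0.542  0.262]
 [ 0.15  -0.541  0.265]
 [ 0.152 -0.538  0.266]
 [ 0.151 -0.539  0.269]
 [ 0.153 -0.535  0.27 ]
 [ 0.154 -0.538  0.271]
 [ 0.152 -0.539  0.271]
 [ 0.152 -0.544  0.272]
 [ 0.155 -0.536  0.274]]
```

View pics/s0c.png

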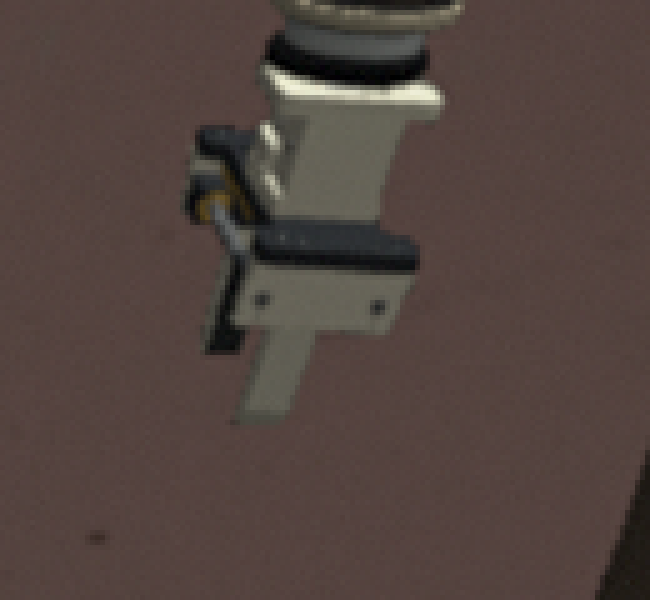

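The probe and block match the camera well. The rendered fingertips, though, sit about 36 mm higher than the reported TCP and overhang imply: about 0.196 seen, 0.160 expected. I'll test this before relying on either value. With TCP z at 0.150 and a 3 N close, the documented tips would meet the handle, while the rendered tips would pass above it.

Emit:
step_arm --plan '[{"wx":0,"wy":0,"wz":0,"tx":0.3,"ty":0.1,"tz":0,"hand":1},{"wx":0,"wy":0,"wz":0,"tx":0,"ty":0,"tz":1.5,"hand":1},{"wx":0,"wy":0,"wz":0,"tx":0,"ty":0,"tz":1.2,"hand":1},{"wx":0,"wy":0,"wz":0,"tx":0,"ty":0,"tz":0.5,"hand":0.6},{"wx":0,"wy":0,"wz":0,"tx":0,"ty":0,"tz":0,"hand":0.2},{"wx":0,"wy":0,"wz":0,"tx":0,"ty":0,"tz":0,"hand":0.2},{"wx":0,"wy":0,"wz":0,"tx":0,"ty":0,"tz":0,"hand":0.2},{"wx":0,"wy":0,"wz":0,"tx":0,"ty":0,"tz":0,"hand":0.2},{"wx":0,"wy":0,"wz":0,"tx":0,"ty":0,"tz":0,"hand":0.2},{"wx":0,"wy":0,"wz":0,"tx":0,"ty":0,"tz":0,"hand":0.2}]' --force 3

```text
clock: 3.63
position: [0.5128, 0.1589, 0.1506]
ee_rot: [1.85, 2.539, 0.001]
force: [0.3, 0.3, 0.7]
width: 0.542
```

```bash
python3 -c "
from h import *
go([.5115,.158,.128],18.2)
p,d=arm.get_image('side');cv2.imwrite('pics/s3.png',p[:,:,::-1][100:300,180:420].repeat(3,0).repeat(3,1))"
```

```text
t 3.63 p [0.5128 0.1589 0.1506] yang 17.9 z [ 6.e-04  1.e-04 -1.e+00] F [0.29 0.26 0.73] w 0.542 q [ 0.04  0.42 -0.59  1.83  0.28  0.97 -0.36]
tool cm (now) [-0.05 -0.15  2.26]
wz units -0.05762966327020772 tool cm after turn [-0.05 -0.15  2.26] tilt rotvec
```

View pics/s3.png

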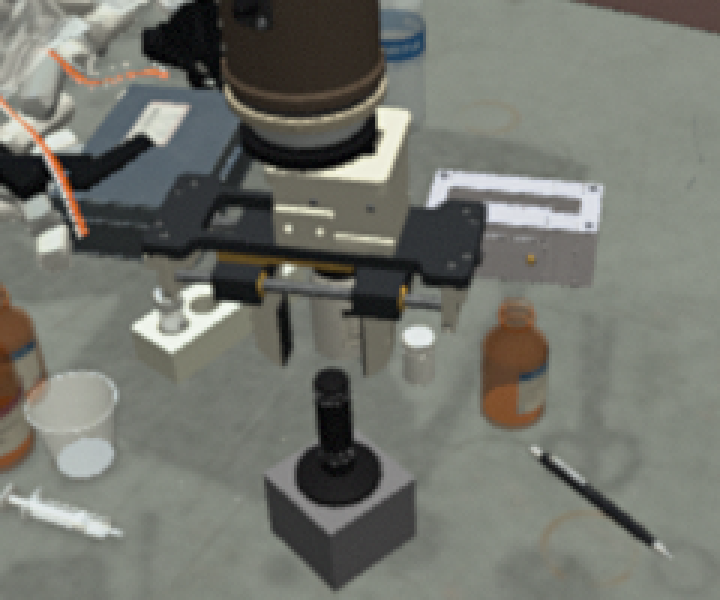

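Emit:
step_arm --plan '[{"wx":0,"wy":0,"wz":0,"tx":0,"ty":-0.1,"tz":0,"hand":0.1},{"wx":0,"wy":0,"wz":0,"tx":0,"ty":0,"tz":0,"hand":0.1},{"wx":0,"wy":0,"wz":0,"tx":0,"ty":0,"tz":0,"hand":0.1},{"wx":0,"wy":0,"wz":0,"tx":0,"ty":0,"tz":0,"hand":0.1},{"wx":0,"wy":0,"wz":0,"tx":0,"ty":0,"tz":0,"hand":0.1},{"wx":0,"wy":0,"wz":0,"tx":0,"ty":0,"tz":0,"hand":0.1},{"wx":0,"wy":0,"wz":0,"tx":0,"ty":0,"tz":0,"hand":0.1},{"wx":0,"wy":0,"wz":0,"tx":0,"ty":0,"tz":0,"hand":0.1},{"wx":0,"wy":0,"wz":0,"tx":0,"ty":0,"tz":0,"hand":0.1},{"wx":0,"wy":0,"wz":0,"tx":0,"ty":0,"tz":0,"hand":0.1}]' --force 3

```text
clock: 4.52
position: [0.5116, 0.1585, 0.1502]
ee_rot: [1.85, 2.539, -0.0]
force: [-0.3, -0.4, -0.1]
width: 0.1
```

```bash
python3 -c "
from h import *
go([.5115,.158,.128],18.2)
p,d=arm.get_image('side');cv2.imwrite('pics/s4.png',p[:,:,::-1][100:300,180:420].repeat(3,0).repeat(3,1))"
```

```text
t 4.52 p [0.5116 0.1585 0.1502] yang 17.9 z [-0.e+00 -1.e-04 -1.e+00] F [-0.31 -0.38 -0.11] w 0.1 q [ 0.04  0.42 -0.59  1.83  0.28  0.97 -0.36]
tool cm (now) [-0.05 -0.03  2.22]
wz units -0.057096051745707754 tool cm after turn [-0.05 -0.03  2.22] tilt rotvec
```

View pics/s4.png

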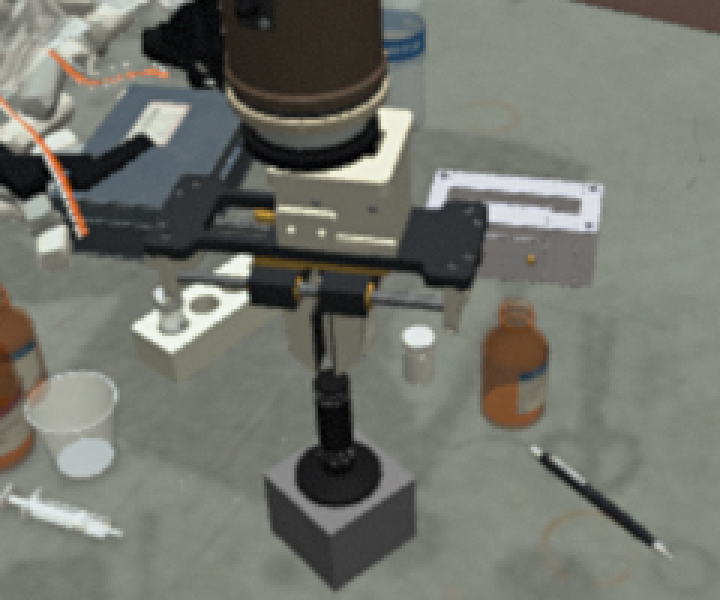

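The jaws closed to 0.1 above the probe without touching it, so the camera is right. The real fingertips are about 15 mm above the reported TCP z, an offset of about 37 mm. I'll plan z from the camera and aim for TCP z of about 0.091 for the grasp.

Emit:
step_arm --plan '[{"wx":0,"wy":0,"wz":0,"tx":0,"ty":0,"tz":0,"hand":0.65},{"wx":0,"wy":0,"wz":0,"tx":0,"ty":0,"tz":0,"hand":0.65},{"wx":0,"wy":0,"wz":0,"tx":0,"ty":0,"tz":0,"hand":0.65},{"wx":0,"wy":0,"wz":0,"tx":0,"ty":0,"tz":0,"hand":0.65},{"wx":0,"wy":0,"wz":0,"tx":0,"ty":0,"tz":0,"hand":0.65},{"wx":0,"wy":0,"wz":0,"tx":0,"ty":0,"tz":0,"hand":0.65},{"wx":0,"wy":0,"wz":0,"tx":0,"ty":0,"tz":0.5,"hand":0.65},{"wx":0,"wy":0,"wz":0,"tx":0,"ty":0,"tz":1,"hand":0.65},{"wx":0,"wy":0,"wz":0,"tx":0,"ty":0,"tz":1,"hand":0.65},{"wx":0,"wy":0,"wz":0,"tx":0,"ty":0,"tz":1,"hand":0.65}]' --force 30

```text
clock: 5.4
position: [0.5113, 0.1583, 0.1138]
ee_rot: [-1.85, -2.539, 0.001]
force: [-0.7, 0.1, 0.2]
width: 0.647
```

```bash
python3 -c "
from h import *
go([.5115,.158,.091],18.2)
p,d=arm.get_image('side');cv2.imwrite('pics/s5.png',p[:,:,::-1][100:300,180:420].repeat(3,0).repeat(3,1))"
```

```text
t 5.4 p [0.5113 0.1583 0.1138] yang 17.9 z [-7.e-04 -3.e-04 -1.e+00] F [-0.73  0.07  0.17] w 0.647 q [ 0.02  0.46 -0.57  1.87  0.31  0.89 -0.39]
tool cm (now) [-0.04  0.01  2.28]
wz units -0.057660908325973516 tool cm after turn [-0.04  0.01  2.28] tilt rotvec
```

View pics/s5.png

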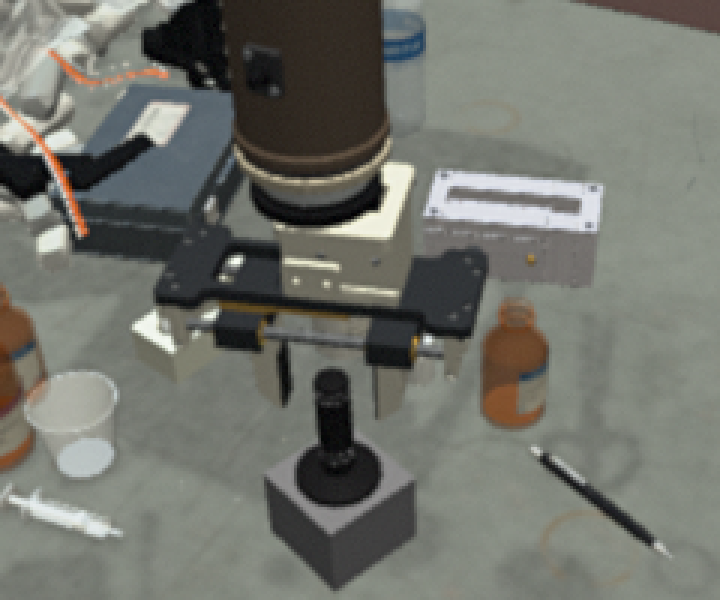

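Emit:
step_arm --plan '[{"wx":0,"wy":0,"wz":0,"tx":0,"ty":0,"tz":1,"hand":0.65},{"wx":0,"wy":0,"wz":0,"tx":0,"ty":0,"tz":1,"hand":0.65},{"wx":0,"wy":0,"wz":0,"tx":0,"ty":0,"tz":0.4,"hand":0.65},{"wx":0,"wy":0,"wz":0,"tx":0,"ty":0,"tz":0,"hand":0.4},{"wx":0,"wy":0,"wz":0,"tx":0,"ty":0,"tz":0,"hand":0.1},{"wx":0,"wy":0,"wz":0,"tx":0,"ty":0,"tz":0,"hand":0.1},{"wx":0,"wy":0,"wz":0,"tx":0,"ty":0,"tz":0,"hand":0.1},{"wx":0,"wy":0,"wz":0,"tx":0,"ty":0,"tz":0,"hand":0.1},{"wx":0,"wy":0,"wz":0,"tx":0,"ty":0,"tz":0,"hand":0.1},{"wx":0,"wy":0,"wz":0,"tx":0,"ty":0,"tz":0,"hand":0.1}]' --force 30

```text
clock: 6.28
position: [0.5118, 0.1586, 0.0915]
ee_rot: [1.85, 2.539, 0.001]
force: [-0.4, -1.2, 1.8]
width: 0.255
```

```bash
python3 -c "
from h import *
go([.5115,.158,.091],18.2)
p,d=arm.get_image('side');cv2.imwrite('pics/s6.png',p[:,:,::-1][120:300,180:420].repeat(3,0).repeat(3,1))"
```

```text
t 6.28 p [0.5118 0.1586 0.0915] yang 17.9 z [ 5.e-04  0.e+00 -1.e+00] F [-0.4  -1.18  1.84] w 0.255 q [ 0.01  0.49 -0.55  1.9   0.34  0.85 -0.41]
tool cm (now) [-0.04 -0.05  0.05]
wz units -0.05781295646163483 tool cm after turn [-0.04 -0.05  0.05] tilt rotvec
```

View pics/s6.png

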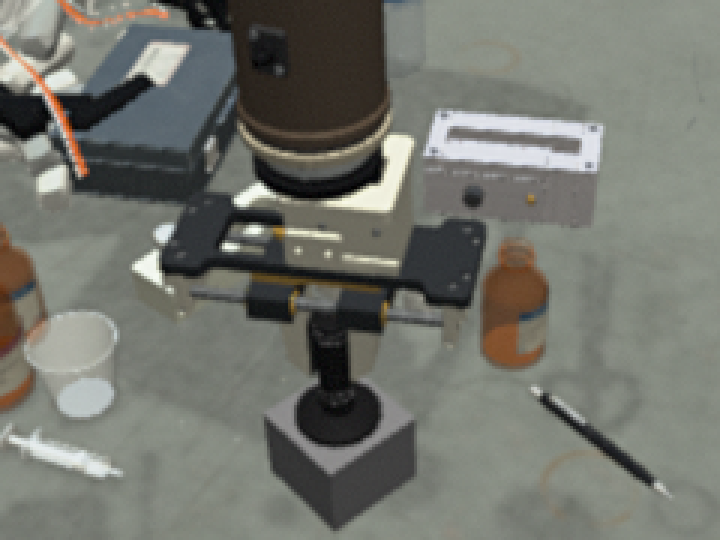

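Emit:
step_arm --plan '[{"wx":0,"wy":0,"wz":0,"tx":0,"ty":0,"tz":-0.5,"hand":0.1},{"wx":0,"wy":0,"wz":0,"tx":0,"ty":0,"tz":-1,"hand":0.1},{"wx":0,"wy":0,"wz":0,"tx":0,"ty":0,"tz":-1.5,"hand":0.1},{"wx":0,"wy":0,"wz":0,"tx":0,"ty":0,"tz":-2,"hand":0.1},{"wx":0,"wy":0,"wz":0,"tx":0,"ty":0,"tz":-2,"hand":0.1},{"wx":0,"wy":0,"wz":0,"tx":0,"ty":0,"tz":-2,"hand":0.1},{"wx":0,"wy":0,"wz":0,"tx":0,"ty":0,"tz":-2,"hand":0.1},{"wx":0,"wy":0,"wz":0,"tx":0,"ty":0,"tz":-1,"hand":0.1},{"wx":0,"wy":0,"wz":0,"tx":0,"ty":0,"tz":0,"hand":0.1},{"wx":0,"wy":0,"wz":0,"tx":0,"ty":0,"tz":0,"hand":0.1}]'

```text
clock: 7.17
position: [0.5116, 0.1585, 0.2113]
ee_rot: [1.85, 2.539, 0.001]
force: [-0.4, -0.4, -2.6]
width: 0.256
```

```bash
python3 -c "
from h import *
W=cloud('top',np.load('top0.npy'))
m=(W[...,0]>.44)&(W[...,0]<.66)&(W[...,1]<.1)&(W[...,1]>-.12);print('maxz',np.sort(W[m][:,2])[-5:])
c=np.array([.5435,-.189]);u=-np.array([np.cos(np.radians(18.2)),np.sin(np.radians(18.2))])
s=c-.035*u; w=c+.045*u; print(s,w)
go([*s,.2115],18.2)
p,d=arm.get_image('side');cv2.imwrite('pics/s7.png',p[:,:,::-1][60:300,180:420].repeat(2,0).repeat(2,1))
W=cloud('side',d);S=W[150:280,250:330].reshape(-1,3);S=S[(S[:,0]>.46)&(S[:,0]<.56)&(S[:,1]>.12)&(S[:,1]<.21)&(S[:,2]>.1)]
h=S[:,2];lo=S[h.argsort()[:8]];print(lo.round(3))
q=S[(h>.175)&(h<.2)];print('collar',q.mean(0),np.histogram(q[:,2],10))
"
```

```text
maxz [0.11147381 0.11147536 0.11228478 0.11238998 0.11279504]
[ 0.57674902 -0.17806828] [ 0.50075126 -0.20305507]
t 7.17 p [0.5116 0.1585 0.2113] yang 17.8 z [ 7.e-04 -1.e-04 -1.e+00] F [-0.35 -0.39 -2.56] w 0.256 q [ 0.06  0.36 -0.61  1.76  0.23  1.1  -0.31]
tool cm (now) [-3.403e+01 -4.120e+00 -1.000e-02]
wz units -0.05881503921074641 tool cm after turn [-3.40e+01 -4.33e+00 -1.00e-02] tilt rotvec
[[0.508 0.158 0.132]
 [0.51  0.16  0.133]
 [0.511 0.161 0.134]
 [0.513 0.162 0.134]
 [0.51  0.158 0.134]
 [0.508 0.158 0.135]
 [0.513 0.161 0.136]
 [0.509 0.156 0.136]]
collar [0.50660416 0.16604298 0.18713549] (array([ 12,  29,  69, 191, 133,  19,  16,   7,  11,  16]), array([0.17861788, 0.18075607, 0.18289427, 0.18503246, 0.18717066,
       0.18930885, 0.19144705, 0.19358524, 0.19572344, 0.19786163,
       0.19999983]))
```

View pics/s7.png

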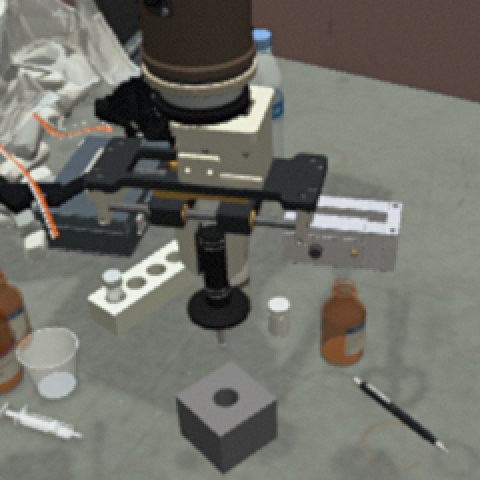

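The probe hangs upright and its tip is at 0.13, as predicted. Obstacles on the path reach at most 0.113. I'll move over to the groove start.

Emit:
step_arm --plan '[{"wx":0,"wy":0,"wz":0,"tx":-2,"ty":-0.3,"tz":0,"hand":0.1},{"wx":0,"wy":0,"wz":0,"tx":-3.5,"ty":-0.4,"tz":0,"hand":0.1},{"wx":0,"wy":0,"wz":0,"tx":-4,"ty":-0.5,"tz":0,"hand":0.1},{"wx":0,"wy":0,"wz":0,"tx":-4,"ty":-0.5,"tz":0,"hand":0.1},{"wx":0,"wy":0,"wz":0,"tx":-4,"ty":-0.5,"tz":0,"hand":0.1},{"wx":0,"wy":0,"wz":0,"tx":-4,"ty":-0.5,"tz":0,"hand":0.1},{"wx":0,"wy":0,"wz":0,"tx":-4,"ty":-0.5,"tz":0,"hand":0.1},{"wx":0,"wy":0,"wz":0,"tx":-4,"ty":-0.5,"tz":0,"hand":0.1},{"wx":0,"wy":0,"wz":0,"tx":-3,"ty":-0.3,"tz":0,"hand":0.1},{"wx":0,"wy":0,"wz":0,"tx":-1.5,"ty":-0.2,"tz":0,"hand":0.1}]'

```text
clock: 8.05
position: [0.5749, -0.1838, 0.209]
ee_rot: [-1.856, -2.533, 0.005]
force: [-0.4, -0.7, -2.7]
width: 0.258
```

```bash
python3 -c "
from h import *
go([.57675,-.17807,.142],18.2)"
```

```text
t 8.05 p [ 0.5749 -0.1838  0.209 ] yang 17.5 z [-0.0032 -0.0015 -1.    ] F [-0.36 -0.71 -2.72] w 0.258 q [ 0.55  0.45 -0.48  1.6   0.23  1.15  0.32]
tool cm (now) [0.49 0.37 6.69]
wz units -0.11123660783645484 tool cm after turn [0.49 0.38 6.69] tilt rotvec
```

Emit:
step_arm --plan '[{"wx":0,"wy":0,"wz":0,"tx":0,"ty":0,"tz":1,"hand":0.1},{"wx":0,"wy":0,"wz":0,"tx":0,"ty":0,"tz":1.5,"hand":0.1},{"wx":0,"wy":0,"wz":0,"tx":0,"ty":0,"tz":1.5,"hand":0.1},{"wx":0,"wy":0,"wz":0,"tx":0,"ty":0,"tz":1,"hand":0.1},{"wx":0,"wy":0,"wz":0,"tx":0,"ty":0,"tz":0.5,"hand":0.1},{"wx":0,"wy":0,"wz":0,"tx":0,"ty":0,"tz":0,"hand":0.1},{"wx":0,"wy":0,"wz":0,"tx":0,"ty":0,"tz":0,"hand":0.1},{"wx":0,"wy":0,"wz":0,"tx":0,"ty":0,"tz":0,"hand":0.1},{"wx":0,"wy":0,"wz":0,"tx":0,"ty":0,"tz":0,"hand":0.1},{"wx":0,"wy":0,"wz":0,"tx":0,"ty":0,"tz":0,"hand":0.1}]'

```text
clock: 8.88
position: [0.5763, -0.178, 0.157]
ee_rot: [1.849, 2.538, 0.001]
force: [-0.1, 0.4, -1.4]
width: 0.254
```

```bash
python3 -c "
from h import *
go([.57675,-.17807,.1264],18.2)
for n in('side','top'):
  p,d=arm.get_image(n);np.save(n+'8.npy',d);cv2.imwrite(f'pics/{n}8.png',p[:,:,::-1][(100 if n=='side' else 120):,290:430][:160].repeat(4,0).repeat(4,1)[:600])
W=cloud('side',np.load('side8.npy'));S=W.reshape(-1,3);S=S[(np.hypot(S[:,0]-.576,S[:,1]+.178)<.04)&(S[:,2]>.07)&(S[:,2]<.16)]
print(S[S[:,2].argsort()[:10]].round(3));q=S[(S[:,2]>.11)&(S[:,2]<.135)];print(len(q),q.mean(0),q.min(0),q.max(0))"
```

```text
t 8.88 p [ 0.5763 -0.178   0.157 ] yang 17.9 z [ 1.2e-03 -5.0e-04 -1.0e+00] F [-0.11  0.36 -1.38] w 0.254 q [ 0.54  0.5  -0.48  1.67  0.26  1.04  0.29]
tool cm (now) [-0.02  0.04  3.06]
wz units -0.057416814133221784 tool cm after turn [-0.02  0.04  3.06] tilt rotvec
[[ 0.577 -0.176  0.078]
 [ 0.572 -0.177  0.079]
 [ 0.573 -0.174  0.081]
 [ 0.573 -0.179  0.081]
 [ 0.577 -0.176  0.081]
 [ 0.574 -0.175  0.083]
 [ 0.578 -0.178  0.083]
 [ 0.575 -0.177  0.084]
 [ 0.578 -0.177  0.086]
 [ 0.575 -0.176  0.088]]
204 [ 0.57182469 -0.1687144   0.13104974] [ 0.54661441 -0.20811885  0.12385895] [ 0.60568187 -0.1472043   0.1348461 ]
```

View pics/side8.png

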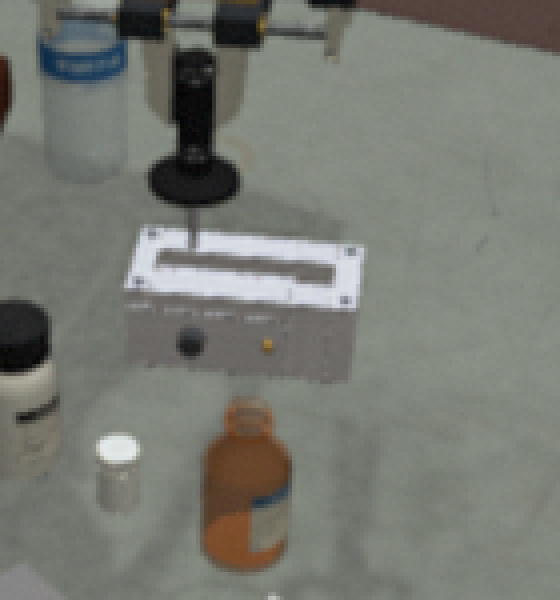

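View pics/top8.png

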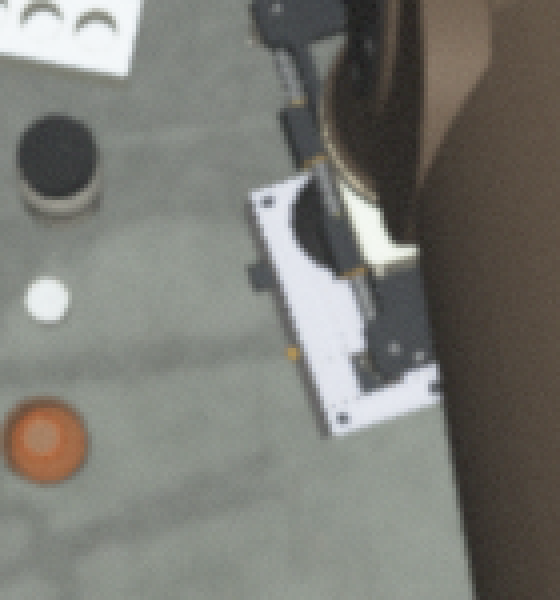

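Emit:
step_arm --plan '[{"wx":0,"wy":0,"wz":0,"tx":0,"ty":0,"tz":0.8,"hand":0.1},{"wx":0,"wy":0,"wz":0,"tx":0,"ty":0,"tz":0.8,"hand":0.1},{"wx":0,"wy":0,"wz":0,"tx":0,"ty":0,"tz":0.6,"hand":0.1},{"wx":0,"wy":0,"wz":0,"tx":0,"ty":0,"tz":0.3,"hand":0.1},{"wx":0,"wy":0,"wz":0,"tx":0,"ty":0,"tz":0.2,"hand":0.1},{"wx":0,"wy":0,"wz":0,"tx":0,"ty":0,"tz":0.2,"hand":0.1},{"wx":0,"wy":0,"wz":0,"tx":0,"ty":0,"tz":0.1,"hand":0.1},{"wx":0,"wy":0,"wz":0,"tx":0,"ty":0,"tz":0,"hand":0.1},{"wx":0,"wy":0,"wz":0,"tx":0,"ty":0,"tz":0,"hand":0.1},{"wx":0,"wy":0,"wz":0,"tx":0,"ty":0,"tz":0,"hand":0.1}]'

```text
clock: 9.82
position: [0.5759, -0.178, 0.1265]
ee_rot: [1.85, 2.539, -0.0]
force: [-1.7, -0.7, 0.4]
width: 0.257
```

```bash
python3 -c "
from h import *
go([.50075,-.20306,.1264],18.2)
F=[arm.observe()['force']]
for n in ('side','side','side'):
  p,d=arm.get_image(n);F.append(arm.observe()['force'])
print(np.round(F,2));cv2.imwrite('pics/side9.png',p[:,:,::-1][100:240,290:430].repeat(4,0).repeat(4,1));np.save('side9.npy',d)
W=cloud('side',d);S=W.reshape(-1,3);S=S[(np.hypot(S[:,0]-.576,S[:,1]+.178)<.034)&(S[:,2]>.085)&(S[:,2]<.113)]
print(len(S),S.mean(0),np.percentile(S[:,2],[5,50,95]))"
```

```text
t 9.82 p [ 0.5759 -0.178   0.1265] yang 17.9 z [ 1.e-04 -2.e-04 -1.e+00] F [-1.69 -0.7   0.36] w 0.257 q [ 0.53  0.53 -0.47  1.7   0.28  0.98  0.28]
tool cm (now) [-0.08 -7.92  0.01]
wz units -0.05744015440639968 tool cm after turn [-0.04 -7.92  0.01] tilt rotvec
[[-1.69 -0.7   0.36]
 [-1.92 -0.52  0.52]
 [-2.13 -0.38  1.96]
 [-2.59 -0.28  0.  ]]
233 [ 0.57122954 -0.16898627  0.10170631] [0.09635689 0.10156755 0.10911259]
```

View pics/side9.png

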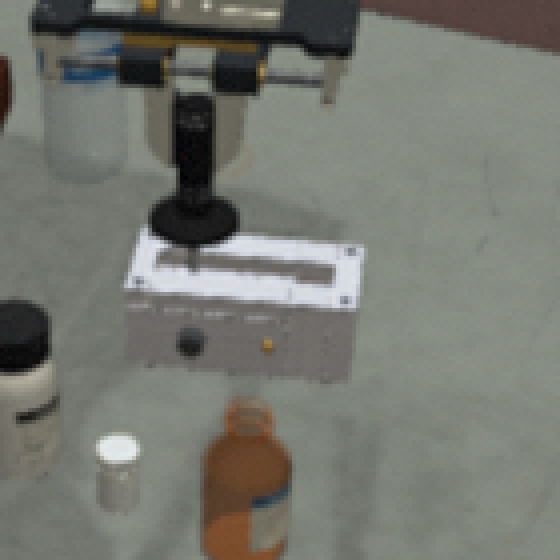

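Fz rose by roughly 2.5–3 N, which fits a light touch of about 5 mm. The tip is in the groove at block x ≈ -35 mm. Now I'll draw it along tool -y.

Emit:
step_arm --plan '[{"wx":0,"wy":0,"wz":0,"tx":0,"ty":-0.2,"tz":0,"hand":0.1},{"wx":0,"wy":0,"wz":0,"tx":0,"ty":-0.4,"tz":0,"hand":0.1},{"wx":0,"wy":0,"wz":0,"tx":0,"ty":-0.4,"tz":0,"hand":0.1},{"wx":0,"wy":0,"wz":0,"tx":0,"ty":-0.4,"tz":0,"hand":0.1},{"wx":0,"wy":0,"wz":0,"tx":-0.03,"ty":-0.4,"tz":0,"hand":0.1},{"wx":0,"wy":0,"wz":0,"tx":0,"ty":-0.4,"tz":0,"hand":0.1},{"wx":0,"wy":0,"wz":0,"tx":0,"ty":-0.4,"tz":0,"hand":0.1},{"wx":0,"wy":0,"wz":0,"tx":0,"ty":-0.4,"tz":0,"hand":0.1},{"wx":0,"wy":0,"wz":0,"tx":0,"ty":-0.4,"tz":0,"hand":0.1},{"wx":0,"wy":0,"wz":0,"tx":0,"ty":-0.2,"tz":0,"hand":0.1}]'

```text
clock: 10.8
position: [0.541, -0.1896, 0.1262]
ee_rot: [-1.85, -2.539, 0.001]
force: [2.5, 1.5, 2.0]
width: 0.252
```

```bash
python3 -c "
from h import *
go([.50075,-.20306,.1264],18.2)
p,d=arm.get_image('side')
print(arm.observe()['force'],arm.observe()['ft_torque']);cv2.imwrite('pics/side10.png',p[:,:,::-1][100:240,290:430].repeat(4,0).repeat(4,1))"
```

```text
t 10.8 p [ 0.541  -0.1896  0.1262] yang 17.8 z [-5.e-04 -2.e-04 -1.e+00] F [2.52 1.53 1.97] w 0.252 q [ 0.58  0.49 -0.47  1.78  0.27  0.95  0.31]
tool cm (now) [-0.05 -4.24 -0.02]
wz units -0.060891137324353174 tool cm after turn [-0.02 -4.24 -0.02] tilt rotvec
[-0.56128528 -0.09068859  1.13718667] [ 0.04367463 -0.12925891 -0.02941008]
```

View pics/side10.png

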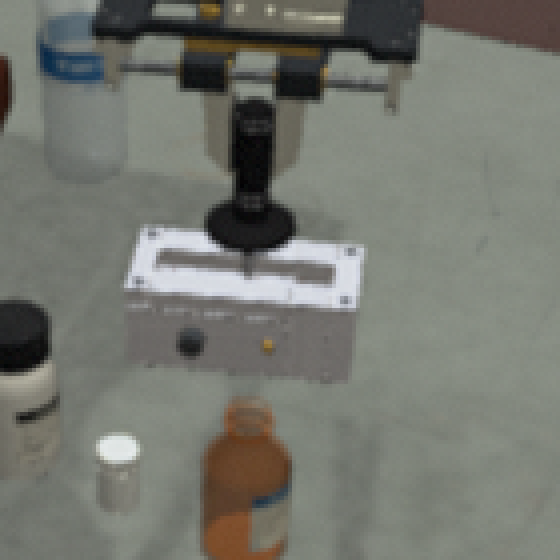

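Still touching: there is drag along the groove and Fz is positive. On to the well centre.

Emit:
step_arm --plan '[{"wx":0,"wy":0,"wz":0,"tx":0,"ty":-0.3,"tz":0,"hand":0.1},{"wx":0,"wy":0,"wz":0,"tx":-0.03,"ty":-0.5,"tz":0,"hand":0.1},{"wx":0,"wy":0,"wz":0,"tx":0,"ty":-0.5,"tz":0,"hand":0.1},{"wx":0,"wy":0,"wz":0,"tx":0,"ty":-0.5,"tz":0,"hand":0.1},{"wx":0,"wy":0,"wz":0,"tx":0,"ty":-0.5,"tz":0,"hand":0.1},{"wx":0,"wy":0,"wz":0,"tx":0,"ty":-0.5,"tz":0,"hand":0.1},{"wx":0,"wy":0,"wz":0,"tx":0,"ty":-0.5,"tz":0,"hand":0.1},{"wx":0,"wy":0,"wz":0,"tx":0,"ty":-0.5,"tz":0,"hand":0.1},{"wx":0,"wy":0,"wz":0,"tx":0,"ty":-0.4,"tz":0,"hand":0.1},{"wx":0,"wy":0,"wz":0,"tx":0,"ty":0,"tz":0,"hand":0.1}]'

```text
clock: 11.68
position: [0.4998, -0.2031, 0.1256]
ee_rot: [-1.85, -2.537, 0.003]
force: [-0.4, -0.3, -1.4]
width: 0.259
```

```bash
python3 -c "
from h import *
F=[];Q=[]
for i in range(5):
  p,d=arm.get_image('side');s=arm.observe();F.append(s['force']);Q.append(s['ft_torque'])
print(np.mean(F,0),np.mean(Q,0))
go([.50075,-.20306,.0965],18.2)
cv2.imwrite('pics/side11.png',p[:,:,::-1][100:240,290:430].repeat(4,0).repeat(4,1))
p,d=arm.get_image('top');cv2.imwrite('pics/top11.png',p[:,:,::-1][120:260,310:430].repeat(4,0).repeat(4,1))"
```

```text
[ 0.11283273  0.31126957 -1.67415905] [-0.01341393 -0.14457644  0.00997931]
t 11.93 p [ 0.502  -0.2023  0.1261] yang 17.9 z [-1.e-04  1.e-04 -1.e+00] F [-0.31  0.62 -1.51] w 0.256 q [ 0.64  0.44 -0.48  1.85  0.25  0.91  0.36]
tool cm (now) [-0.04 -0.14  2.96]
wz units -0.05504223133601845 tool cm after turn [-0.04 -0.14  2.96] tilt rotvec
```

View pics/side11.png

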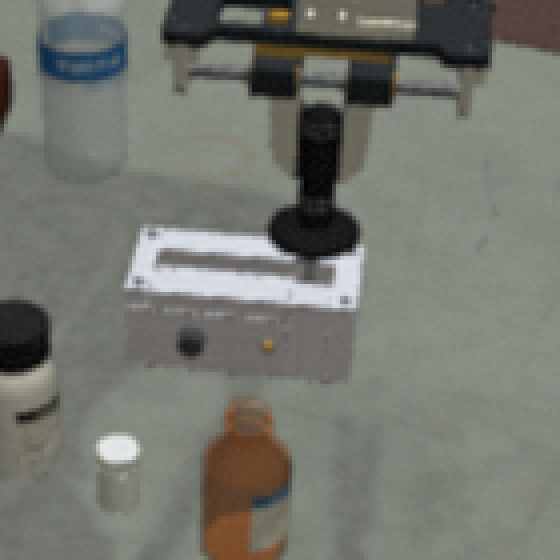

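View pics/top11.png

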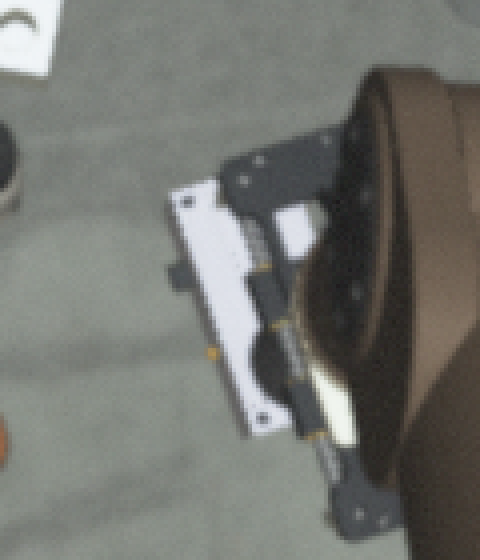

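Fz fell to -1.7 N, which is just the probe's weight, so the spring tip has dropped into the well. Lowering it home.

Emit:
step_arm --plan '[{"wx":0,"wy":0,"wz":0,"tx":-0.04,"ty":-0.1,"tz":0,"hand":0.1},{"wx":0,"wy":0,"wz":0,"tx":0,"ty":0,"tz":0.5,"hand":0.1},{"wx":0,"wy":0,"wz":0,"tx":0,"ty":0,"tz":0.7,"hand":0.1},{"wx":0,"wy":0,"wz":0,"tx":0,"ty":0,"tz":0.7,"hand":0.1},{"wx":0,"wy":0,"wz":0,"tx":0,"ty":0,"tz":0.5,"hand":0.1},{"wx":0,"wy":0,"wz":0,"tx":0,"ty":0,"tz":0.3,"hand":0.1},{"wx":0,"wy":0,"wz":0,"tx":0,"ty":0,"tz":0.1,"hand":0.1},{"wx":0,"wy":0,"wz":0,"tx":0,"ty":0,"tz":0,"hand":0.1},{"wx":0,"wy":0,"wz":0,"tx":0,"ty":0,"tz":0,"hand":0.1},{"wx":0,"wy":0,"wz":0,"tx":0,"ty":0,"tz":0,"hand":0.1}]'

```text
clock: 12.82
position: [0.5012, -0.2031, 0.0985]
ee_rot: [1.85, 2.539, 0.0]
force: [-0.9, -0.4, -1.9]
width: 0.252
```

```bash
python3 -c "
from h import *
F=[];Q=[]
for i in range(3):
  p,d=arm.get_image('side');s=arm.observe();F.append(s['force']);Q.append(s['ft_torque'])
print(np.mean(F,0),np.mean(Q,0))
go([.50075,-.20306,.0965],18.2)
cv2.imwrite('pics/side12.png',p[:,:,::-1][100:240,290:430].repeat(4,0).repeat(4,1))"
```

```text
[ 0.0287349  -0.04116279 -1.81413785] [ 1.23117375e-04 -1.26970885e-01  2.75737007e-03]
t 12.97 p [ 0.5012 -0.2032  0.0985] yang 17.9 z [ 5.e-04 -3.e-04 -1.e+00] F [-0.09 -0.17 -2.21] w 0.253 q [ 0.63  0.47 -0.47  1.88  0.28  0.85  0.33]
tool cm (now) [ 0.03 -0.04  0.2 ]
wz units -0.05754774787848168 tool cm after turn [ 0.03 -0.04  0.2 ] tilt rotvec
```

View pics/side12.png

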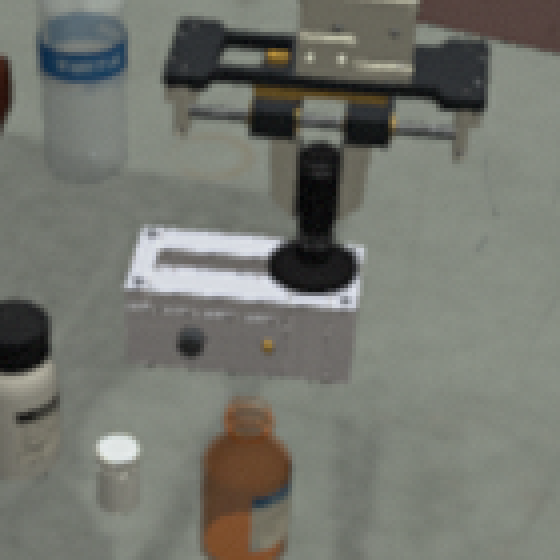

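Emit:
step_arm --plan '[{"wx":0,"wy":0,"wz":0,"tx":0,"ty":0,"tz":0.05,"hand":0.1},{"wx":0,"wy":0,"wz":0,"tx":0,"ty":0,"tz":0.05,"hand":0.1},{"wx":0,"wy":0,"wz":0,"tx":0,"ty":0,"tz":0.05,"hand":0.1},{"wx":0,"wy":0,"wz":0,"tx":0,"ty":0,"tz":0.05,"hand":0.1},{"wx":0,"wy":0,"wz":0,"tx":0,"ty":0,"tz":0,"hand":0.1},{"wx":0,"wy":0,"wz":0,"tx":0,"ty":0,"tz":0,"hand":0.1},{"wx":0,"wy":0,"wz":0,"tx":0,"ty":0,"tz":0,"hand":0.1},{"wx":0,"wy":0,"wz":0,"tx":0,"ty":0,"tz":0,"hand":0.1},{"wx":0,"wy":0,"wz":0,"tx":0,"ty":0,"tz":0,"hand":0.1},{"wx":0,"wy":0,"wz":0,"tx":0,"ty":0,"tz":0,"hand":0.1}]'

```text
clock: 13.8
position: [0.501, -0.2032, 0.0965]
ee_rot: [1.85, 2.539, -0.0]
force: [-2.9, 0.4, 6.1]
width: 0.257
```

```bash
python3 -c "
from h import *
F=[];Q=[]
for i in range(3):
  p,d=arm.get_image('side');s=arm.observe();F.append(s['force']);Q.append(s['ft_torque'])
print(np.mean(F,0),np.mean(Q,0))
go([.50075,-.20306,.0965],18.2)
cv2.imwrite('pics/side13.png',p[:,:,::-1][100:240,290:430].repeat(4,0).repeat(4,1))"
```

```text
[-2.25897936 -0.39146229  5.66079034] [ 0.10289387  0.43325894 -0.00173068]
t 13.95 p [ 0.501  -0.2032  0.0965] yang 17.9 z [ 1.e-04 -2.e-04 -1.e+00] F [-2.51 -0.    5.65] w 0.255 q [ 0.63  0.47 -0.47  1.88  0.28  0.85  0.33]
tool cm (now) [ 0.02 -0.02 -0.  ]
wz units -0.0578391680732242 tool cm after turn [ 0.02 -0.02 -0.  ] tilt rotvec
```

View pics/side13.png

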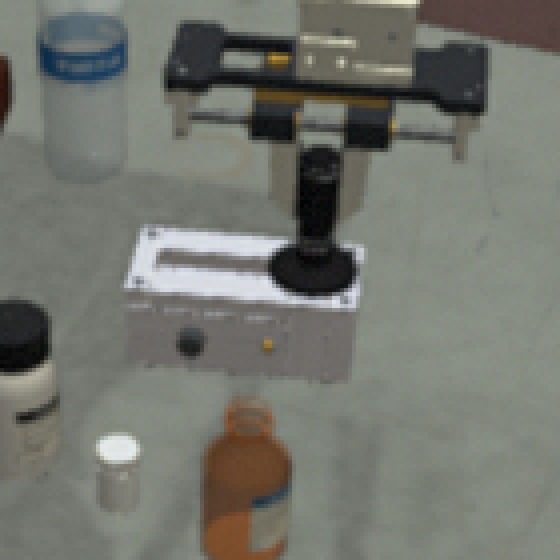

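The collar seated with about 7 N of contact, exactly at the predicted height (TCP z 0.0965). Releasing.

Emit:
step_arm --plan '[{"wx":0,"wy":0,"wz":0,"tx":0,"ty":0,"tz":0,"hand":0.3},{"wx":0,"wy":0,"wz":0,"tx":0,"ty":0,"tz":0,"hand":0.4},{"wx":0,"wy":0,"wz":0,"tx":0,"ty":0,"tz":0,"hand":0.7},{"wx":0,"wy":0,"wz":0,"tx":0,"ty":0,"tz":0,"hand":0.7},{"wx":0,"wy":0,"wz":0,"tx":0,"ty":0,"tz":0,"hand":0.7},{"wx":0,"wy":0,"wz":0,"tx":0,"ty":0,"tz":0,"hand":0.7},{"wx":0,"wy":0,"wz":0,"tx":0,"ty":0,"tz":0,"hand":0.7},{"wx":0,"wy":0,"wz":0,"tx":0,"ty":0,"tz":0,"hand":0.7},{"wx":0,"wy":0,"wz":0,"tx":0,"ty":0,"tz":0,"hand":0.7},{"wx":0,"wy":0,"wz":0,"tx":0,"ty":0,"tz":0,"hand":0.7}]'

```text
clock: 14.78
position: [0.501, -0.2031, 0.0962]
ee_rot: [1.85, 2.539, -0.0]
force: [-0.4, -0.9, 0.2]
width: 0.699
```

Emit:
step_arm --plan '[{"wx":0,"wy":0,"wz":0,"tx":0,"ty":0,"tz":-0.5,"hand":0.7},{"wx":0,"wy":0,"wz":0,"tx":0,"ty":0,"tz":-1,"hand":0.7},{"wx":0,"wy":0,"wz":0,"tx":0,"ty":0,"tz":-1.5,"hand":0.7},{"wx":0,"wy":0,"wz":0,"tx":0,"ty":0,"tz":-1.5,"hand":0.7},{"wx":0,"wy":0,"wz":0,"tx":0,"ty":0,"tz":-2,"hand":0.7},{"wx":0,"wy":0,"wz":0,"tx":0,"ty":0,"tz":-2,"hand":0.7},{"wx":0,"wy":0,"wz":0,"tx":0,"ty":0,"tz":-2,"hand":0.7},{"wx":0,"wy":0,"wz":0,"tx":0,"ty":0,"tz":-1,"hand":0.7},{"wx":0,"wy":0,"wz":0,"tx":0,"ty":0,"tz":0,"hand":0.7},{"wx":0,"wy":0,"wz":0,"tx":0,"ty":0,"tz":0,"hand":0.7}]'

```text
clock: 15.62
position: [0.5011, -0.2032, 0.2115]
ee_rot: [1.849, 2.538, 0.0]
force: [-0.8, -0.1, -0.7]
width: 0.7
```

```bash
python3 -c "
from h import *
go([.50075,-.20306,.0965],18.2)
p,d=arm.get_image('side')
cv2.imwrite('pics/side14.png',p[:,:,::-1][100:240,290:430].repeat(4,0).repeat(4,1))
W=cloud('side',d);S=W.reshape(-1,3);S=S[(np.hypot(S[:,0]-.501,S[:,1]+.203)<.036)]
for a,b in((.069,.08),(.1,.145),(.147,.165)):
  q=S[(S[:,2]>a)&(S[:,2]<b)];print(len(q),q.mean(0),np.percentile(q[:,2],[10,50,90]))
q=S[(S[:,2]>.068)&(S[:,2]<.08)];A=np.c_[q[:,:2]-[.5,-.2],np.ones(len(q))];print('plane',np.linalg.lstsq(A,q[:,2],rcond=None)[0])
"
```

```text
t 15.62 p [ 0.5011 -0.2032  0.2115] yang 17.8 z [ 9.e-04 -6.e-04 -1.e+00] F [-0.82 -0.06 -0.75] w 0.7 q [ 0.67  0.35 -0.51  1.75  0.19  1.09  0.41]
tool cm (now) [ 0.04 -0.04 11.5 ]
wz units -0.05872335738093012 tool cm after turn [ 0.04 -0.04 11.5 ] tilt rotvec
186 [ 0.49796206 -0.19624311  0.0722441 ] [0.06992864 0.07184191 0.07513337]
145 [ 0.4976982  -0.19544675  0.12299128] [0.10516697 0.12386902 0.1406124 ]
57 [ 0.49919382 -0.1994308   0.15348805] [0.15005118 0.15416287 0.15576242]
plane [ 0.00233447 -0.0045539   0.07213377]
```

View pics/side14.png

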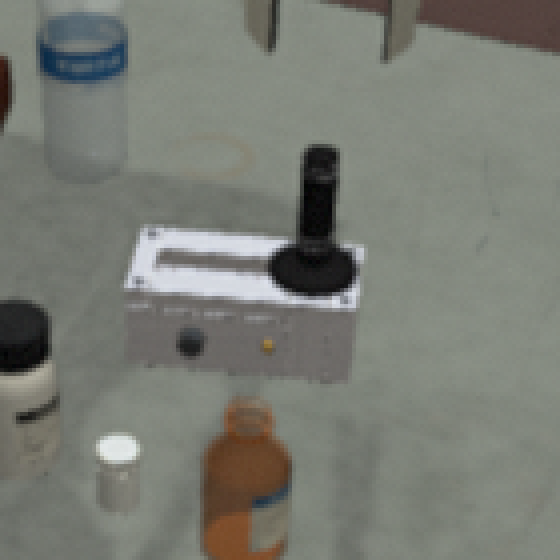

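The probe stands upright in the well. Its handle top is at about 0.154–0.156 (0.156 expected), the collar is level, and the gripper is clear. Handing in.

```bash
python3 -c "
from cell import arm
print(arm.sign_off())"
```

```text
the job is handed in; nothing more can be done
None
```

The probe is fully home in the well, released, and the job was handed in at about 15.7 s, well inside the 43 s limit.

- **Sequence:** I lifted the probe from its stand and touched the groove floor about 35 mm from the block centre, on the far side from the well. I then drew it along at about 5 mm spring travel until it dropped into the well, and lowered it until the collar seated. After letting go, I raised the gripper clear.
- **Contact checks:** The vertical force rose by about 2.5–3 N on touching and fell back to the probe's weight over the well. It showed about 7 N of contact when the collar seated, at the predicted height. The force readings are noisy by about 1 N, so the 5 mm of spring travel comes from geometry, not from a direct force reading.
- **Final picture:** The probe stands upright with its collar level. The handle top is at about 0.154–0.156 m, against 0.156 m expected, and nothing is touching it.
- **One disagreement:** The fingertips are about 37 mm higher than the stated tool geometry and the reported TCP imply. I confirmed this by closing the jaws at 3 N above the probe without contact. From then on I took all heights from the camera and from the probe seated in its stand, and they stayed consistent.

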